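# Fetch the reagent carrier from its latched bay

## Robot

A 6-joint arm with a two-finger parallel gripper is mounted at the origin on the work surface. World frame = base frame: x ahead of the robot, y to its left, z up, the work surface at z = 0. Lengths are in m, angles in rad, forces in N, time in s.
With the tool pointing down it reaches from about 0.325 to 0.775 m from the base axis. Payload 5.5 kg.
Tool frame: the origin (TCP) lies on the centre line of the jaws, within the pads' length; the fingertips stand 19 mm ahead of it and the grasp point (between the pads) is the TCP; z points along the fingers, y is the line along which they close (so a half turn about z gives the same grasp; the last joint's range is limited). The gripper opens to 88 mm and grips with 3 to 60 N. Pads are 20 mm wide; open, the fingers measure 115 mm over their backs; the gripper's body (75 mm by 178 mm) begins 61 mm behind the grasp point.
Start: joints at [1.094, 0.091, 1.231, -0, 1.82, -0.057], TCP at [0.245, 0.548, 0.242] pointing down, gripper open.
Joint ranges: [-2.87, 2.87], [-0.86, 2.18], [0.17, 2.46], [-1.51, 4.65], [0.06, 2.69], [-2.65, 2.65]. Speed limits (rad/s): [2.57, 2.57, 3.01, 3.14, 3.14, 3.14].

## Interface

Orientations are given as a rotation vector (axis times angle).
In Python, from station import r gives the robot as it stands. Calls block until the motion is done:
- r.move_ptp(position, orientation): joint-space move of the TCP to a pose.
- r.servo_line(position, attitude=None, velocity=0.15, threshold=None): straight line of the TCP; attitude=None keeps the orientation; velocity is the mean speed in m/s. With threshold (N) it stops when the force on the tool has changed by that much, and returns True; else False.
- r.move_joints(angles): joint-space move.
- r.move_gripper(opening): opening from 0.0 (shut) to 1.0 (fully open); the grip force is fixed at half the most; returns when the fingers have stopped.
- r.wait(seconds).
- r.solve_ik(position, orientation): joint angles nearest the present ones, or None.
- r.read_camera(name): name is "scene" or "top" or "wrist"; returns the picture (420x560x3 uint8, blue, green, red); there is no depth.
- r.camera_info(name): a dict with "K" (3x3 intrinsics, pixels), "distortion" ([k1, k2, p1, p2, k3] as OpenCV has them; the pictures are not rectified), "xyz" and "orientation" of the camera in the world. Camera axes: x right, y up, looking along -z (the intrinsics and any distortion apply to the point x, -y, -z); pixel columns grow to the right and rows downward; lengths in m; the calibration is good to about 2 mm. A picture is of the moment at which its call begins: read the wrist's pose just before it. camera_info takes no time and is no camera call; for the wrist camera it gives the pose at the moment of the call.
A pose or a line that the arm cannot do raises r.PlanningError and nothing moves.
- r.job_done(): hands the job in; it is judged then, once.
Readings, each from a call of its own:
- r.current_clock(): time.
- r.current_q(): joint angles.
- r.current_dq(): joint speeds.
- r.current_effort(): joint torques, N m.
- r.current_eef_pos(): TCP position.
- r.current_tcp_rot(): TCP orientation.
- r.current_force(): force on the tool from outside, world axes, zero at the start.
- r.current_torque(): the same for the moment, N m.
- r.current_gripper_width(): opening from 0.0 (shut) to 1.0 (fully open).
- r.current_grasp_force(): force on a finger pad.
Only numpy, scipy, OpenCV 4.12 (cv2) and the standard library are available. Lean on these libraries where they do the work, as an engineer would, in place of code of your own. Each camera call takes 0.05 s, during which the arm holds its last target. There are 200 camera calls.

## Task

Lift the latch bar over its catch, swing the gate of the wire bay wide open and draw the reagent carrier (pull at the front, carrying rod on top) right out onto the bench in front of the bay. Then carry it without tipping it to the metal spill tray and stand it flat inside, its four bottles still upright in their wells. Last, swing the gate fully shut, lifting the bar over its catch again and letting it drop back in behind it, and leave the other things on the bench where they are.

Things in the scene. Friction and masses are not known exactly. Their poses are not given: they have to be found in the camera images.
- cage: Grey wire-mesh bay bolted to the bench, 171 mm deep, 118 mm high, no floor (the carrier stands on the bench). Origin: on the bench midway between the front posts, in the shut gate's plane; x points into the bay, y left, z up. Roof from x = 55 mm back (the 55 mm behind the gate are open above). Posts 12 mm square at y = +-75 mm, 112 mm high; inside walls y = +-72 mm, back wall x = 165 mm.
- catch (a point): Top middle of the catch's horn: a 6 mm thick steel hook plate beside the right post, 88 mm above the bench, y = -91 mm, x = -27 mm in the bay's frame. The bar lies behind it, its lower edge 15 mm below this point. The bar must be lifted over this horn both to open and to shut the gate: it has no lead-in ramp.
- gate (a joint): Gate angle: 0 shut, grows to 2.0 rad as its free (right) end swings out to the front (-x of the bay). It stays where it is left (hinge friction 0.06 N m). With the bar down in its catch it cannot open beyond about 0.03 rad.
- gate_hinge (a point): Point on the gate's vertical hinge axis, 56 mm above the bench; x = 0, y = +75 mm in the bay's frame. Axes turn with the gate: -y points from the hinge along the gate (143 mm wide, 8 mm thick, 12 to 100 mm above the bench), -x out of its front face.
- bar (a joint): Angle of the latch bar about its pivot on the gate's front: 0 level (down), grows to 0.9 rad as its free right end is lifted. Swings freely and falls back to 0 by its own weight (0.16 kg) when let go. More than 0.16 rad clears the horn.
- bar_grip (a point): Middle of the upright round grip (black rubber, 16 mm diameter, 62 mm tall, top 153 mm above the bench) on the flat steel latch bar (8 mm thick, 18 mm high, 134 mm long), used to lift the bar and swing the gate. With the bar level: 128 mm above the bench, 130 mm along the gate from the hinge, 16 mm in front of its middle plane. It moves and tilts with the bar about the pivot.
- bar_pivot (a point): The bar's pivot (axis square to the gate's face): 82 mm above the bench, 55 mm along the gate from the hinge, 16 mm in front of the gate's middle plane. With the bar level the grip's middle is 75 mm along the bar from it, towards the free end, and 46 mm higher.
- carrier_pull (a point): Middle of the carrier's front pull: upright steel rod, 11 mm diameter, 54 to 100 mm above the carrier's underside, joined to it by an arm at each end, axis 36 mm in front of its face. This point: 78 mm above the underside, 80 mm in front (-x) of the carrier's middle. At home it stands 15 to 27 mm behind the gate plane, open above.
- carrier_handle (a point): Middle of the carrying rod on top: steel, 12 mm diameter, level, 80 mm clear length along the carrier's y axis, 97 mm above its underside, over its middle. The bottles' caps end 29 mm below the rod's axis. It is under the mesh roof until the carrier is drawn out.
- carrier_center (a point): Centre of the loose white plastic reagent carrier, 52 mm above its underside: 88 x 88 mm tote, walls 40 mm high, four wells, end plates 104 mm high that carry the rod. x axis from the pull to the back. With bottles about 0.42 kg.
- bottle1_center (a point): Centre (32 mm above its foot) of a loose white reagent bottle, 34 mm diameter, 64 mm high with grey cap, standing in the front right well of the carrier (2 mm of play); z axis along the bottle.
- bottle2_center (a point): The same, in the front left well.
- bottle3_center (a point): The same, in the rear right well.
- bottle4_center (a point): The same, in the rear left well.
- tray: Square metal spill tray fixed on the bench, 170 x 170 mm outside, rim 22 mm high, walls and floor 4 mm thick. Origin: centre of its underside, on the bench. It may be left or right of the bay.
- reader_center (a point): Bystander: black upright reader with a glass screen, 80 x 85 x 160 mm, point at its centre.
- pipette: Bystander: black pipette lying on the bench to the right, 255 mm long along its x axis, 34 mm high; origin under the body, 120 mm from the button end.
- kitbox: Bystander: white box 110 x 130 x 85 mm, origin under its centre.
- tuberack: Bystander: clear block with sample tubes, 75 x 170 mm, 64 mm high, origin under its centre.

How it is judged:
By the outcome, as a careful person would: the job done as asked, in the order asked, and still so for the second after the job is handed in, with the robot touching nothing.
It also fails if it takes over 72 s, if anything falls off the work surface, if the arm or the gripper's body presses on something with over 40 N, if the wrist force passes 120 N, or if a joint passes its speed limit or range.

## Working session

There is one attempt and no reset: what is moved stays moved. The work goes in short steps, each a Python script; the robot and the scene stay as the last script left them, time stands still between calls to the robot, and variables do not carry over. Pictures are saved under pics/ and viewed, at most 10 in all, crops included, and the job is handed in when it is done.

```bash
ls; mkdir -p pics; python3 - <<'E'
from station import r
import cv2
for n in("scene","top","wrist"):
    i=r.camera_info(n); print(n,i)
    im=r.read_camera(n); cv2.imwrite(f"pics/{n}0.png",im)
print(r.current_clock(), r.current_tcp_rot())
E
```

```text
pics
scene {'K': array([[424.15435823,   0.        , 278.32705893],
       [  0.        , 424.15435823, 203.92974294],
       [  0.        ,   0.        ,   1.        ]]), 'distortion': array([-0.04365115,  0.        ,  0.        ,  0.        ,  0.        ]), 'xyz': array([ 1.19319928, -0.12453972,  0.86720851]), 'orientation': array([0.51936388, 0.49793054, 1.41309413])}
top {'K': array([[431.80026276,   0.        , 283.66671628],
       [  0.        , 431.80026276, 214.33760753],
       [  0.        ,   0.        ,   1.        ]]), 'distortion': array([-0.07668392,  0.        ,  0.        ,  0.        ,  0.        ]), 'xyz': array([ 0.50917824, -0.0776279 ,  1.19243753]), 'orientation': array([ 0.06902015, -0.05769402, -1.56134501])}
wrist {'K': array([[316.03764019,   0.        , 279.60125562],
       [  0.        , 316.03764019, 208.47977658],
       [  0.        ,   0.        ,   1.        ]]), 'distortion': array([-0.07444806,  0.        ,  0.        ,  0.        ,  0.        ]), 'xyz': array([0.17267122, 0.58014746, 0.38425467]), 'orientation': array([-0.25630161, -0.16381702,  1.14241251])}
0.15 [-6.54500090e-01 -3.07224832e+00  2.35600803e-03]
```

View pics/scene0.png

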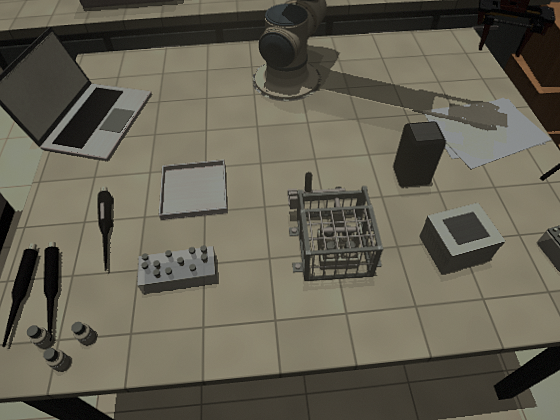

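View pics/top0.png

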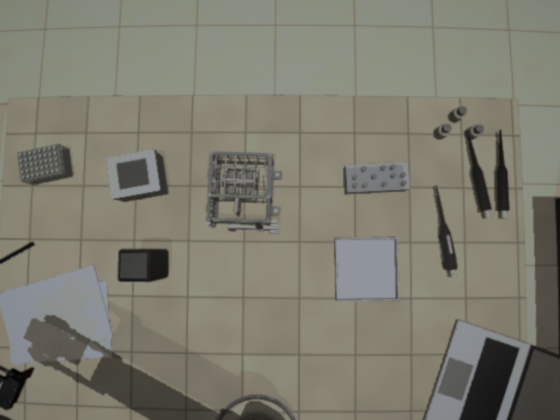

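The scene view shows the bay at about (335,235), opening toward the robot, with the tray at (195,188). In the top view the bay is at (240,190) and the tray at (366,268). The reader, box and rack stand clear of both. Next I'll zoom in on the bay in both views.

```bash
cat > h.py <<'E'
import numpy as np, cv2
from scipy.spatial.transform import Rotation as R
def ray(info,uv):
    p=cv2.undistortPoints(np.array([[uv]],float),info["K"],info["distortion"])[0,0]
    d=R.from_rotvec(info["orientation"]).apply([p[0],-p[1],-1]); return np.array(info["xyz"]),d
def onz(info,uv,z):
    o,d=ray(info,uv); return o+d*(z-o[2])/d[2]
def proj(info,P):
    c=R.from_rotvec(info["orientation"]).inv().apply(np.atleast_2d(P)-info["xyz"])*[1,-1,-1]
    return cv2.projectPoints(c,np.zeros(3),np.zeros(3),info["K"],info["distortion"])[0][:,0]
E
python3 - <<'E'
from h import *
a=cv2.imread("pics/top0.png")[140:240,195:295]; b=cv2.imread("pics/scene0.png")[165:285,275:395]
a=cv2.resize(a,(600,600),interpolation=cv2.INTER_CUBIC); b=cv2.resize(b,(600,600),interpolation=cv2.INTER_CUBIC)
cv2.imwrite("pics/c_top.png",np.clip(a*1.6,0,255)); cv2.imwrite("pics/c_scene.png",np.clip(b*1.6,0,255))
E
```

```text
[ WARN:0@0.138] global loadsave.cpp:1063 imwrite_ Unsupported depth image for selected encoder is fallbacked to CV_8U.
```

View pics/c_top.png

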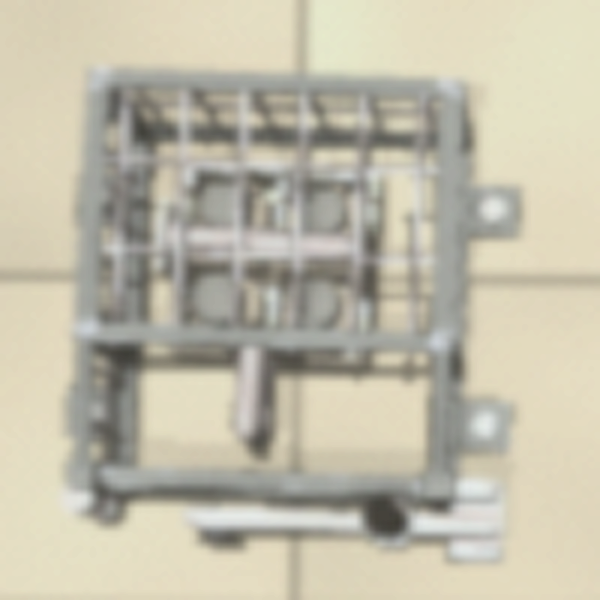

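The top crop shows the roof frame corners at (98,72), (460,85), (88,328) and (441,341). The grip's top is at (387,520), the carrier's rod runs from (185,242) to (365,245), and the pull's lower end is near (258,445).

```bash
python3 - <<'E'
from h import *
from station import r
t=r.camera_info("top"); f=lambda u,v,z: onz(t,(195+(u+.5)/6-.5,140+(v+.5)/6-.5),z)
C=[f(98,72,.116),f(460,85,.116),f(88,328,.116),f(441,341,.116)]
print(np.round(C,4)); 
e=C[0]-C[1]; print("w",np.linalg.norm(e),"yaw",np.arctan2(-e[0],e[1]))
e=C[2]-C[3]; print("w",np.linalg.norm(e),"yaw",np.arctan2(-e[0],e[1]))
for a,b in((2,0),(3,1)):
  e=C[a]-C[b]; print(np.linalg.norm(e),np.arctan2(-e[1],-e[0]))
m=(C[2]+C[3])/2; print("roof front mid",m)
print("grip top",f(387,520,.153))
a,b=f(185,242,.097),f(365,245,.097); print("handle",a,b,np.linalg.norm(a-b))
im=cv2.imread("pics/top0.png"); m=cv2.inRange(im,(150,145,140),(255,255,255)); m[:,:330]=0;m[:,402:]=0;m[:230]=0;m[305:]=0
c=max(cv2.findContours(m,0,1)[0],key=cv2.contourArea); rc=cv2.minAreaRect(c); print(rc)
P=[onz(t,p,.02) for p in cv2.boxPoints(rc)]; print(np.round(P,4),np.mean(P,0))
# reader and box
E
```

```text
[[ 0.7549  0.117   0.116 ]
 [ 0.7501 -0.0366  0.116 ]
 [ 0.6455  0.1185  0.116 ]
 [ 0.6411 -0.0299  0.116 ]]
w 0.15371625348132387 yaw -0.031428248917920336
w 0.14850247029586638 yaw -0.02974600659733541
0.10939716346215764 -0.013669665932121395
0.10917911793124277 -0.061395944002909604
roof front mid [0.64330206 0.04427258 0.116     ]
grip top [ 0.5639739  -0.01072166  0.153     ]
handle [0.68529616 0.0811042  0.097     ] [0.68449737 0.00389806 0.097     ] 0.07721027743032018
((365.09893798828125, 268.05218505859375), (57.0952033996582, 55.87810134887695), 88.75463104248047)
[[ 0.5351 -0.2128  0.02  ]
 [ 0.5394 -0.3652  0.02  ]
 [ 0.3854 -0.3676  0.02  ]
 [ 0.3815 -0.2163  0.02  ]] [ 0.46035251 -0.29048144  0.02      ]
```

View pics/c_scene.png

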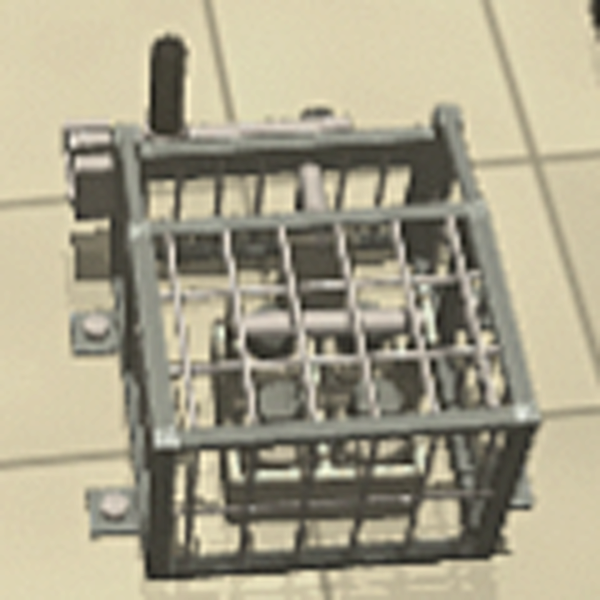

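The scene crop agrees with that pose: the bar is behind the catch at the left of the picture, and the pull is just behind the gate. The bay works out to origin ≈(0.584,0.046) and yaw ≈-0.032, and the grip and the handle both match the model to about 3 mm. I'll write the gate kinematics, check the IK, and look from above the grip.

```bash
cat >> h.py <<'E'
O=np.array([.584,.0462,0]); PSI=-.032
import os,json
if os.path.exists("o.json"): _o=json.load(open("o.json")); O=np.array(_o["O"]); PSI=_o["PSI"]
def bay(p): return O+R.from_euler('z',PSI).apply(p)
def down(yaw):  # tool z down, tool y at world angle yaw
    y=np.array([np.cos(yaw),np.sin(yaw),0]); z=np.array([0,0,-1.]); return R.from_matrix(np.c_[np.cross(y,z),y,z])
FLIP=0
def grip(g,b,up=.010):
    """tool pose holding the grip, 'up' along the grip above its middle"""
    Rg=R.from_euler('z',PSI-g); Rb=Rg*R.from_euler('x',-b)
    p=bay([0,.075,0])+Rg.apply([-.016,-.055,.082])+Rb.apply([0,-.075,.046+up])
    return p,(Rb*down(FLIP*np.pi)).as_rotvec()
E
python3 - <<'E'
import h
from h import *
from station import r
t=r.camera_info("top")
print("reader top",onz(t,(119,250),.16),onz(t,(119,281),.16),onz(t,(152,265),.16), "box",onz(t,(134,174),.085))
for fl in(0,1):
  h.FLIP=fl
  for g,b in((0,0),(0,.35),(.9,.35),(1.8,0)):
    q=r.solve_ik(*grip(g,b)); print(fl,g,b,None if q is None else np.round(q,2))
p,o=bay([-.016,-.055,.27]),down(PSI).as_rotvec()
q=[r.solve_ik(p,down(PSI+k*np.pi).as_rotvec()) for k in(0,1)]; print(q)
E
```

```text
reader top [0.50292384 0.32759509 0.16      ] [0.42845881 0.325166   0.16      ] [0.46807057 0.24526699 0.16      ] box [0.70180476 0.32468666 0.085     ]
0 0 0 [-0.07  0.    1.5  -0.    1.63 -0.04]
0 0 0.35 [ 0.16  0.05  1.45 -0.35  1.7   0.16]
0 0.9 0.35 [ 0.18  0.09  1.41 -0.17  1.95  1.07]
0 1.8 0 [ 0.28 -0.19  1.69 -0.    1.65  2.11]
1 0 0 None
1 0 0.35 None
1 0.9 0.35 [ 0.18  0.09  1.41 -0.17  1.95 -2.07]
1 1.8 0 [ 0.28 -0.19  1.69 -0.    1.65 -1.03]
[array([-7.46601266e-02,  7.65308866e-03,  1.26655951e+00, -4.44089210e-16,
        1.86738005e+00, -4.26601266e-02]), None]
```

```bash
python3 - <<'E'
from h import *
from station import r
r.move_ptp(bay([-.016,-.055,.25]),down(PSI).as_rotvec())
r.move_gripper(.5)
i=r.camera_info("wrist"); im=r.read_camera("wrist"); cv2.imwrite("pics/w1.png",im)
print(r.current_clock(),i["xyz"]-r.current_eef_pos())
print("grip top pred",proj(i,[bay([-.016,-.055,.153]),bay([-.016,-.055,.1]),bay([-.027,-.091,.088]),bay([0,.075,.112]),bay([0,-.075,.112])]))
E
```

```text
3.3167 [0.00183191 0.07837987 0.1436081 ]
grip top pred [[280.54015856 216.96172847]
 [280.38977664 199.88101229]
 [269.68477374 230.65246879]
 [299.8404515   51.3091313 ]
 [297.38018791 223.65204081]]
```

View pics/w1.png

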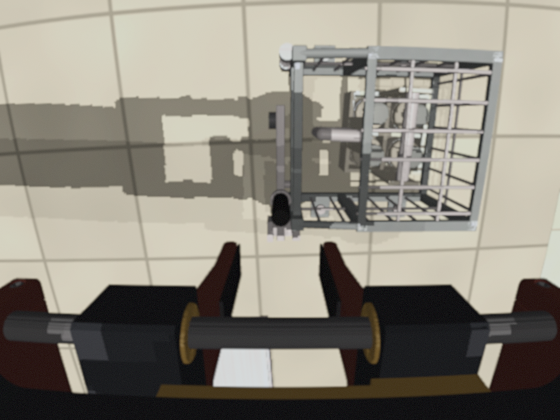

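The wrist picture shows the grip at (281,~214), against a predicted (280.5,217), and the left post top at (299,52), against (300,51). The pose is good to about 1 mm, so I'll grasp, lift and open.

```bash
python3 - <<'E'
from h import *
from station import r
p,o=grip(0,0)
r.servo_line(p,o,.15,threshold=15); print(r.current_eef_pos()-p,r.current_force())
r.move_gripper(0.0); print("w",r.current_gripper_width()*88,r.current_grasp_force(),r.current_force())
for b in(.12,.24,.36): r.servo_line(*grip(0,b),.1)
print(r.current_clock(),r.current_force(),r.current_gripper_width()*88)
for g in(.05,.12,.25,.4):
    r.servo_line(*grip(g,.36),.1); print(g,r.current_force().round(1),r.current_gripper_width()*88)
cv2.imwrite("pics/s2.png",r.read_camera("scene")); print(r.current_clock())
E
```

```text
[ 5.35021480e-04 -3.21627505e-05  1.30326812e-03] [-1.03153559  0.30225483  0.52486461]
w 15.555608896790803 30.000336170196533 [-0.06298458  0.80661142  2.18811464]
5.575 [-0.45243345 -5.66478164  0.96094639] 15.852781769489363
0.05 [-1.7 -2.5  0.3] 15.613240601252475
0.12 [-1.9 -3.9  1.9] 15.629375486415695
0.25 [-3.1 -5.4  1.4] 15.418216226718979
0.4 [-3.1 -4.7  2.8] 15.601311985450387
6.725
```

```bash
python3 - <<'E'
from h import *
from station import r
for g,b in((.5,.24),(.6,.12),(.7,0)): r.servo_line(*grip(g,b),.1)
for g in np.arange(.85,1.81,.135): r.servo_line(*grip(g,0),.12)
r.servo_line(*grip(1.8,0),.1)
print(r.current_force().round(1),r.current_gripper_width()*88)
r.move_gripper(.5); p,o=grip(1.8,0); r.servo_line(p+[0,0,.07],o,.2)
r.move_ptp(bay([-.01,0,.24]),down(PSI+np.pi/2).as_rotvec())
print(r.current_clock(),r.current_q().round(2))
i=r.camera_info("wrist"); cv2.imwrite("pics/w3.png",r.read_camera("wrist"))
print(proj(i,[bay([.021,0,.1]),bay([.021,0,.054]),bay([.101,.04,.097]),bay([.101,-.04,.097])]))
E
```

```text
[ 5.7 -1.   2.6] 15.221145726611812
14.5 [ 0.02  0.03  1.3   0.    1.81 -1.52]
[[279.17459413 234.27824303]
 [279.23252712 219.12792298]
 [317.42633272 304.44200129]
 [241.10665468 304.48000758]]
```

View pics/w3.png

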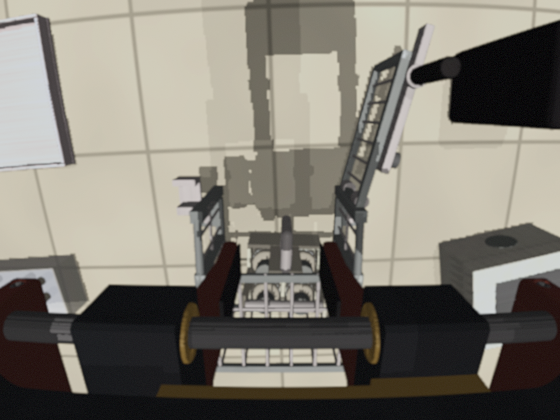

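The gate stands wide open at right, around (390,100). The pull is at column ~286, rows 217–268, about 6 mm left of the nominal centre line. I'll measure it in both views.

```bash
python3 - <<'E'
from h import *
from station import r
i=r.camera_info("wrist"); t=r.camera_info("top")
for n,P in (("top",onz(t,(195+250/6-.4,140+432/6-.4),.1)),("wrist .1",onz(i,(286.5,233),.1)),("wrist .054",onz(i,(286.5,217),.054))):
    print(n,P,R.from_euler('z',-PSI).apply(P-O))
im=cv2.imread("pics/w3.png"); g=cv2.cvtColor(im,6)
for v in(212,220,228,240,255): print(v,g[v,274:300])
E
```

```text
top [0.60356291 0.05129341 0.1       ] [0.01938994 0.00571671 0.1       ]
wrist .1 [0.60395083 0.05259193 0.1       ] [0.01973611 0.00702698 0.1       ]
wrist .054 [0.60283514 0.05357775 0.054     ] [0.01858945 0.00797659 0.054     ]
212 [ 90  79  78  87  96 104 105 105 107 105 106 106 106 106 107 106 107 106
 105 108 106 106 106 105 106 105]
220 [158 154 150 158 176 189 182 140  81  58  57  59  60  59  56  59  70  92
 106 140 179 190 191 191 191 191]
228 [178 162 151 153 172 182 166 118  71  57  60  60  60  59  58  57  58  70
  99 142 179 192 193 192 192 192]
240 [ 72  71  73  71  71  73  78  80  85  90  95  98 101 102 100  96  91  85
  77  70  69  71  72  70  71  71]
255 [ 70  72  70  70  69  70  92 130 156 169 177 182 183 179 172 164 148 120
  88  71  71  70  70  71  69  94]
```

```bash
python3 - <<'E'
from h import *
from station import r
o=down(PSI+np.pi/2).as_rotvec(); b=np.array([.0195,.0065,0])
r.servo_line(bay(b+[0,0,.15]),o,.2); r.servo_line(bay(b+[0,0,.088]),o,.1,threshold=10)
print(r.current_eef_pos(),r.current_force())
r.move_gripper(0.0); print("w",r.current_gripper_width()*88,r.current_force())
z=r.current_eef_pos()[2]
for k,x in enumerate((-.03,-.10,-.175)):
    e=bay([x,.0065*(1-k/2),0]); e[2]=z
    print(r.servo_line(e,o,.08,threshold=30),r.current_force().round(1))
r.move_gripper(.5); e[2]=.25; r.servo_line(e,o,.2)
e=bay([-.10,0,.25]); r.move_ptp(e,down(PSI).as_rotvec())
i=r.camera_info("wrist"); cv2.imwrite("pics/w4.png",r.read_camera("wrist"));cv2.imwrite("pics/t4.png",r.read_camera("top"))
c=bay([-.095,0,0]); print(r.current_clock(),c,proj(i,[bay([-.095,.04,.097]),bay([-.095,-.04,.097]),bay([-.175,0,.1])]))
E
```

```text
[0.60402684 0.05209885 0.08872013] [ 0.19366775 -0.35098199  0.76645195]
w 10.470233267608391 [-0.4840932  -0.41933675  0.36872658]
False [-3.2  0.1  2.4]
False [-3.4 -0.8  0.2]
False [-2.4 -0.1  1.3]
22.5917 [0.48904864 0.04923948 0.        ] [[286.17785419 157.87629304]
 [285.67917671 237.71646568]
 [202.9966381  200.0216135 ]]
```

View pics/w4.png

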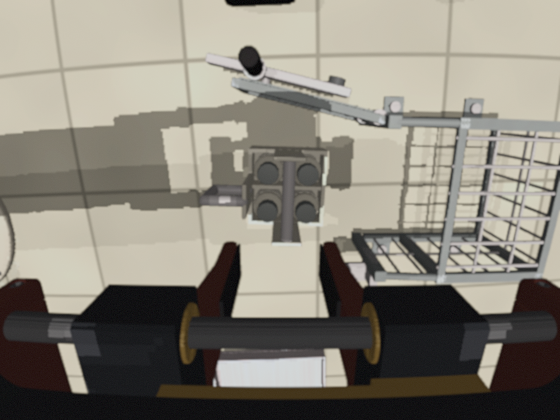

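The carrier stands out in front of the bay with its four caps upright. The rod runs along column ~288 from row 153 to 240, and the pull is at (220,196). I'll get the rod's centre line from the pixels.

```bash
python3 - <<'E'
from h import *
from station import r
g=cv2.cvtColor(cv2.imread("pics/w4.png"),6)
for v in range(148,248,8): print(v,g[v,272:306])
print(g[140:165,262],g[225:250,262])
E
```

```text
148 [92 92 86 80 75 75 76 80 82 79 77 76 76 77 77 79 81 81 80 79 77 76 77 80
 77 78 79 79 78 78 78 80 79 80]
156 [97 95 99 98 99 97 98 96 97 97 96 95 94 96 96 94 95 95 93 92 91 88 86 84
 81 80 80 79 79 78 78 79 82 87]
164 [ 55  55  66  82 100 109 110 110 107 102  92  82  83  90  96 101 104 108
 107 103  99  97  89  89 100 106 106 105  99  87  74  59  53  52]
172 [ 82  83  82  83  82  81  87 103 109 104  94  86  85  92  97 102 105 108
 106 103  99  94  89  87  81  63  69  78  83  83  83  82  83  82]
180 [ 79  77  78  78  84  92  93  91  99 101  93  83  88  94  99 101 107 106
 104 101  98  90  89  92  97  96  86  77  77  77  80  79  80  79]
188 [118 118 116 117 118 119 120 124 124 117  99  84  89  96 100 102 106 106
 104  99  95  91  98 114 122 122 123 122 123 124 123 125 124 125]
196 [110 111 108 106 103  95  91  94  90  84  81  83  91  97 100 103 104 104
 101  98  92  86  79  81  89  97 102 106 108 107 109 109 109 110]
204 [ 65  54  49  59  85 103 110 110 105  92  84  87  93  98 101 105 104 103
 101  95  91  90  99 104  97  76  54  41  45  47  54  61  68  71]
212 [ 77  77  79  76  74
[... 196 characters left out ...]
  98  94  85  77  76  75  76  75  77  79  78  73  71  70  73  73]
228 [151 101  76  76  77  77  76  76  71  75  85  92  97 101 102 103 103 101
  98  92  85  78  76  74  73  80 128 177 194 196 195 195 195 194]
236 [129  84  75  77  76  78  77  74  72  78  89  94  98 101 103 104 103 100
  96  88  79  77  76  77  74  75  78 104 155 184 191 192 191 191]
244 [206 213 214 214 214 214 214 214 214 213 213 213 213 213 213 213 213 213
 212 212 212 213 211 212 212 211 211 210 204 195 199 204 204 204]
[128 127 128 127 126 114  91  78 100 135 147 145 132 113  98  94  93  95
 105 108 109 107 102  85  64] [205 204 204 202 195 191 191 191 191 191 192 191 191 191 190 191 191 194
 200 204 203 203 203 203 203]
```

```bash
python3 - <<'E'
from h import *
im=cv2.imread("pics/w4.png")[135:255,190:350]
cv2.imwrite("pics/w4c.png",cv2.convertScaleAbs(cv2.resize(im,(800,600),interpolation=2),alpha=1.7))
E
```

```text
(no output)
```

View pics/w4c.png

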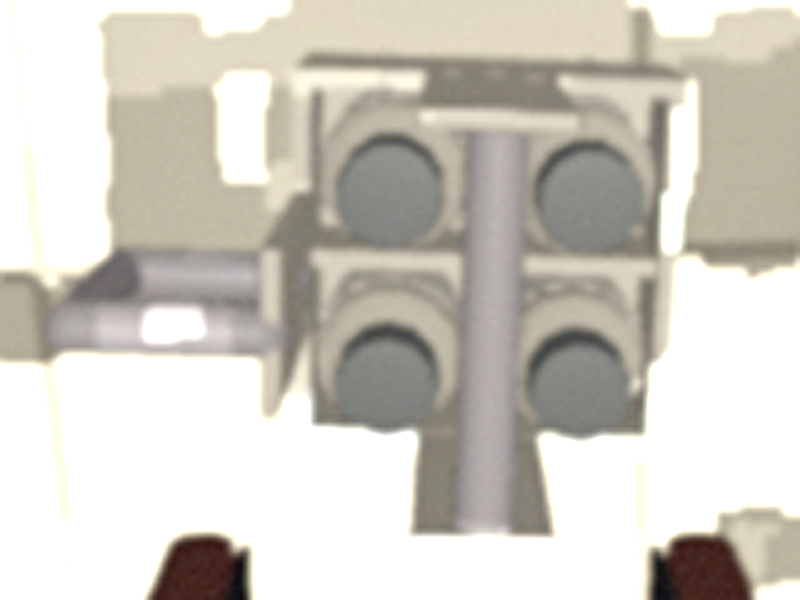

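In the crop the rod runs from (497,130) to (485,530), which is full-image (289,161) to (287,241). All four bottles stand in their wells.

```bash
python3 - <<'E'
from h import *
from station import r
i=r.camera_info("wrist")
a,b=onz(i,(289.2,161),.097),onz(i,(286.8,240.7),.097)
print(a,b,np.linalg.norm(a-b)); e=a-b; yaw=np.arctan2(-e[0],e[1]); m=(a+b)/2; print("mid",m,"yaw",yaw)
o=down(yaw).as_rotvec()
r.servo_line([m[0],m[1],.16],o,.2); r.servo_line([m[0],m[1],.098],o,.1,threshold=8); print(r.current_eef_pos(),r.current_force())
r.move_gripper(0.); print("w",r.current_gripper_width()*88,r.current_grasp_force(),r.current_force().round(1))
p=r.current_eef_pos(); r.servo_line(p+[0,0,.02],o,.06); print(r.current_force().round(1),r.current_torque().round(2))
r.servo_line(p+[0,0,.07],o,.1)
i=r.camera_info("wrist"); cv2.imwrite("pics/s5.png",r.read_camera("scene")); print(r.current_clock(),r.current_gripper_width()*88)
E
```

```text
[0.49327157 0.08616507 0.097     ] [0.48897453 0.0058567  0.097     ] 0.08042324782202037
mid [0.49112305 0.04601089 0.097     ] yaw -0.05345587554926104
[0.49148057 0.04603806 0.09870392] [ 0.53504752 -0.12777465 -0.13260148]
w 11.03189260661857 29.997415244579315 [-0.3  0.3  1. ]
[ 0.2 -0.3 -4. ] [-0.05  0.07  0.07]
25.7583 10.918265817740945
```

```bash
python3 - <<'E'
from h import *
from station import r
o=down(0.028).as_rotvec(); z=r.current_eef_pos()[2]
r.servo_line([.462,-.292,z],o,.14)
r.servo_line([.462,-.292,.112],o,.08); print(r.current_force().round(1))
print(r.servo_line([.462,-.292,.1005],o,.02,threshold=2.5),r.current_eef_pos(),r.current_force().round(1))
r.move_gripper(.5); r.servo_line([.462,-.292,.25],o,.2)
i=r.camera_info("wrist"); cv2.imwrite("pics/w6.png",r.read_camera("wrist")); cv2.imwrite("pics/s6.png",r.read_camera("scene"))
print(r.current_clock())
s=cv2.imread("pics/s6.png")[135:285,130:400]; w=cv2.imread("pics/w6.png")[80:260,170:400]
cv2.imwrite("pics/m6.png",np.hstack([cv2.convertScaleAbs(cv2.resize(x,(400,400)),alpha=1.4) for x in(s,w)]))
E
```

```text
[-0.4  0.5 -4.3]
True [ 0.46223845 -0.29204266  0.1021786 ] [ 0.5 -0.8  5.2]
31.3667
```

View pics/m6.png

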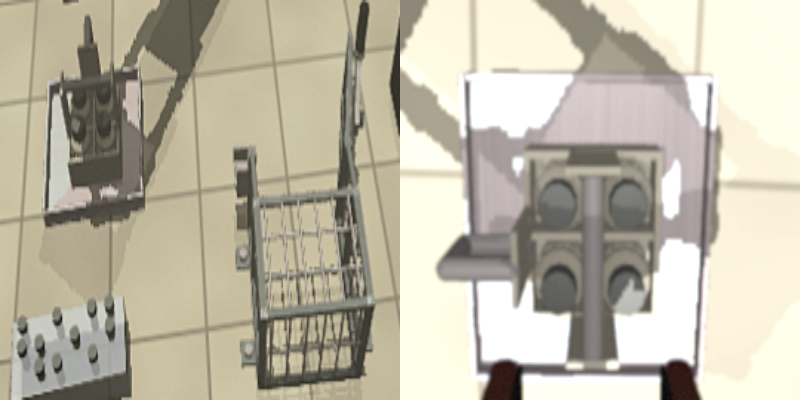

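The carrier stands flat in the tray, with all four bottles upright in their wells and the bay empty. The gate is still wide open, so I'll regrasp the bar and shut it.

```bash
python3 - <<'E'
from h import *
from station import r
p,o=grip(1.8,0)
r.move_ptp(p+[0,0,.10],o)
print(r.servo_line(p,o,.15,threshold=10),r.current_force().round(1))
r.move_gripper(0.); print("w",r.current_gripper_width()*88,r.current_force().round(1))
for g in np.arange(1.65,.7,-.15): r.servo_line(*grip(g,0),.12)
for g,b in((.65,.12),(.55,.24),(.45,.36),(.3,.36),(.2,.36),(.12,.36),(.06,.36),(.02,.36)): 
    r.servo_line(*grip(g,b),.1); 
print(r.current_force().round(1),r.current_gripper_width()*88)
print(r.servo_line(*grip(-.012,.36),.05,threshold=12),r.current_force().round(1),r.current_eef_pos()-grip(0,.36)[0])
cv2.imwrite("pics/s7.png",r.read_camera("scene")); print(r.current_clock())
for b in(.24,.12,0): print(r.servo_line(*grip(-.005,b),.08,threshold=12),r.current_force().round(1))
print(r.current_eef_pos()-grip(0,0)[0],r.current_clock())
E
```

```text
False [-0.5  0.1  0.9]
w 15.549982044484484 [ 0.4 -0.2  1.4]
[-2.  -5.5  5.9] 15.636694310549142
False [-7.1 -6.   6.6] [ 0.00060571 -0.00113928  0.00066615]
39.8583
False [-3.9 -4.4  6.3]
False [-4.8 -4.5  5.9]
False [-3.9 -4.1  5.8]
[ 0.00064663 -0.00111964  0.00043357] 40.7333
```

```bash
python3 - <<'E'
from h import *
from station import r
r.move_gripper(.5); p,o=grip(0,0); r.servo_line(p+[0,0,.095],o,.15)
r.wait(.5)
i=r.camera_info("wrist"); w=r.read_camera("wrist"); r.move_ptp([.35,-.05,.35],down(0).as_rotvec()); s=r.read_camera("scene")
print(r.current_clock(),proj(i,[bay([-.016,-.055,.153])]),proj(r.camera_info("scene"),[bay([-.016,-.055,.153]),bay([-.016,-.055,.097]),bay([-.027,-.091,.088])]))
a=cv2.resize(s[165:285,275:395],(400,400),interpolation=2); b=cv2.resize(w[20:260,220:460],(400,400),interpolation=2)
cv2.imwrite("pics/m8.png",cv2.convertScaleAbs(np.hstack([a,b]),alpha=1.5))
E
```

```text
43.7333 [[280.6786453  224.11748377]] [[309.26810157 174.39317666]
 [308.32129157 190.2664498 ]
 [292.6338975  190.01247495]]
```

View pics/m8.png

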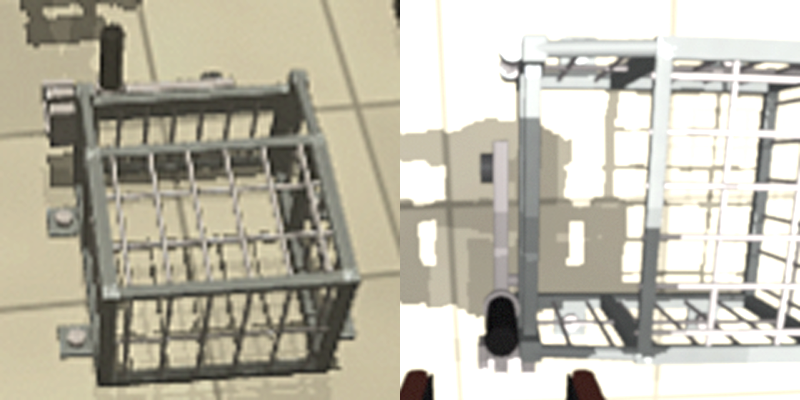

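The gate is shut and the bar is level behind the horn. In the scene crop the grip is at (112,27), within a pixel of where it started. I'll hand it in.

```bash
python3 -c "
from station import r
print(r.job_done())"
```

```text
the job is handed in; nothing more can be done
None
```

I handed the job in at about 44 s of the 72 s: the carrier stands flat in the spill tray with its four bottles upright, and the gate is shut with the bar back down behind its catch.

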